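Take the red tablet from the organiser and set it on its stand

TASK

Slide the red tablet up out of its leaning slot in the wooden organiser by its top edge, without wrenching it, and set it gently in the middle of the tablet stand, its lower edge down on the ledge behind the lip, its back flat against the backrest and its screen facing out; do not let it drop. The ledge has been left at some height, so feel for it. Leave the other two tablets in their slots and the other things on the table where they are.

Things in the scene. Friction and masses are not known exactly. Their poses are not given: they have to be found in the camera images.
- red_tablet: A slim tablet computer in a red protective cover, 9 mm thick, 115 mm wide, 160 mm tall, about 0.25 kg. Origin: middle of its lower edge. Its z axis runs up the tablet to the edge that sticks out of the organiser, its y axis along its width, its x axis out of the dark screen. It stands in one of the three organiser slots.
- red_tablet_top (a point): Middle of the red tablet's top edge, 160 mm up its z axis from its origin.
- red_tablet_screen (a point): Middle of the red tablet's screen face: 4.5 mm out along its x axis and 80 mm up its z axis.
- blue_tablet: A slim tablet computer in a blue protective cover, 9 mm thick, 115 mm wide, 160 mm tall, about 0.25 kg. Origin: middle of its lower edge. Its z axis runs up the tablet to the edge that sticks out of the organiser, its y axis along its width, its x axis out of the dark screen. It stays in its slot.
- white_tablet: A slim tablet computer in a white protective cover, 9 mm thick, 115 mm wide, 160 mm tall, about 0.25 kg. Origin: middle of its lower edge. Its z axis runs up the tablet to the edge that sticks out of the organiser, its y axis along its width, its x axis out of the dark screen. It stays in its slot.
- organiser: Fixed oak organiser, base 200 x 165 x 16 mm. Origin: centre of the underside; z up. Three slots along its y axis, at x = -55, 0 and 55 mm, one tablet in each, screens to +x. The slots lean back 15 degrees: going up one moves towards -x (the robot at yaw 0). Neighbouring tablets are 44 mm apart face to face; their tops are about 182 mm above the table.
- slot (a point): Middle of the middle slot's floor, 28 mm above the table; the others are alike. A slot is 13 mm wide, 147 mm long, between walls 7 mm thick that reach 70 mm up the slope. Side cheeks at its ends reach 66 mm above the table. A tablet leans on the -x wall, parallel to it, with 90 mm sticking out; it must be pulled along its own z axis.
- stand: Fixed aluminium tablet stand, base plate 160 x 130 x 12 mm, prop behind the backrest. Origin on the table, 15 mm to +x from the plate's centre; z up. Its front, to which the screen must face, is +x (away from the robot at yaw 0); the backrest leans back 25 degrees, going up towards -x.
- rest: Backrest of the stand, 95 mm wide, 8 mm thick. Origin on its front face, mid-width, 32 mm above the table; x square out of the face (the way the screen must look), y along the width, z up the slope; the face spans z = -13 to 115 mm. In the end the tablet's axes match these, its back on the face, y = 0, its lower edge on the ledge.
- ledge_lowest (a point): Point on the backrest's face (its origin) where the black ledge's top is when at its lowest. The ledge is clamped 0 to 35 mm up the slope from here; where is not reported: see or feel it. It is 130 mm wide, its top square to the face and 17 mm deep from face to lip; the lip is 6 mm thick, rising 10 mm. It does not slip under 80 N.
- mug: White mug, 90 mm tall, 76 mm across, with a handle, between organiser and stand. Origin: centre of its underside.
- teapot: Red teapot with white spout and handle, about 156 mm across the body, 135 mm tall, on the far side. Origin: centre of its underside.
- remote: Black remote control lying flat, 165 x 45 x 18 mm. Origin: centre of its underside, x along its length.
- candle_jar: Closed candle jar, 72 mm across, 85 mm tall. Origin: centre of its underside.
- coaster: Round cork coaster, 100 mm across, 6 mm thick, near the robot. Origin: centre of its underside.

How it is judged:
By the outcome, as a careful person would: the job done as asked, in the order asked, and still so for the second after the job is handed in, with the robot touching nothing.
It also fails if it takes over 64 s, if anything falls off the work surface, if the arm or the gripper's body presses on something with over 40 N, if the wrist force passes 120 N, or if a joint passes its speed limit or range.

ROBOT

A 6-joint arm with a two-finger parallel gripper is mounted at the origin on the work surface. World frame = base frame: x ahead of the robot, y to its left, z up, the work surface at z = 0. Lengths are in m, angles in rad, forces in N, time in s.
With the tool pointing down it reaches from about 0.225 to 0.875 m from the base axis. Payload 3.4 kg.
Tool frame: the origin (TCP) lies at the very end of the fingers, on their centre line; the grasp point (between the pads) lies 19 mm behind it; z points along the fingers, y is the line along which they close (so a half turn about z gives the same grasp; the last joint's range is limited). The gripper opens to 85 mm and grips with 20 to 120 N. Pads are 22 mm wide; open, the fingers measure 114 mm over their backs; the gripper's body (76 mm by 85 mm) begins 54 mm behind the grasp point. The pads swing forward as they close: fully open they stand 13 mm farther back than shut.
Start: joints at [1.095, 0.276, 1.505, -0, 1.361, -0.121], TCP at [0.2, 0.539, 0.231] pointing down, gripper open.
Joint ranges: [-2.89, 2.89], [-0.75, 2.08], [0.22, 2.7], [-1.18, 4.32], [0.11, 2.71], [-2.7, 2.7]. Speed limits (rad/s): [2.57, 2.57, 3.14, 3.14, 3.14, 3.14].

INTERFACE

Orientations are given as a unit quaternion [w, x, y, z].
In Python, from rig import get_state, optics, sign_off gives the robot as it stands.
- The arm moves only by the tool send_rows, never from a script. Its argument "increments" is a list of rows, each an object with "gripper": the gripper's target within -1 to 1 (shut at 1, half-way at 0, fully open at -1); "linear": the shift along the world's x, y, z in m, a list of three; "delta_rot": the turn, a rotation vector about the world's x, y, z in rad, a list of three. In form: [{"gripper": gripper, "linear": [dx, dy, dz], "delta_rot": [rx, ry, rz]}, ...]. A call has 1 to 8 rows; each row is the pose to reach, as a shift and turn from the pose commanded when the call began; what a row does not reach only later rows make up. A row lasts 1/10 s, in which the tool goes at most 50 mm and 8.59 degrees, less where a joint would pass 70% of its speed; a pose out of reach is approached as far as the arm can. A call with a gripper value outside its range is refused whole. The fingers move at their own pace and stop on an object; "newtons" is the grip in N (left out, the last holds). Time passes only in rows, so rows that repeat a pose let the fingers close. It gives the time, the measured TCP pose, the force, the opening and the grip force at its end, in the units of the state.
- get_state(): the state, without advancing time (a new reading comes with each control period).
- optics.get_image(name): name is "side" or "top" or "wrist"; returns a dict with "pixels" (384x512x3 uint8, blue, green, red), "K" (3x3 intrinsics, pixels), "rvec" (rotation vector, rad) and "tvec" (3), from world to camera coordinates, as OpenCV has them; the wrist camera has in their place "T_tool_cam" (4x4, takes a point from camera to tool coordinates, whose origin is the TCP and whose axes are the flange's). Camera axes: x right, y down, z forward; pixel columns grow to the right and rows downward; lengths in m; the calibration is good to about 2 mm. The wrist camera is an equidistant fisheye: a pixel r from the principal point sees the ray r / f radians off the axis. A picture is of the moment at which its call begins: read the wrist's pose just before it. There is no depth.
- sign_off(): hands the job in; it is judged then, once.
The state is a dict: "clock": time; "qpos": joint angles; "qd": joint speeds; "effort": joint torques, N m; "position": TCP position; "ee_rot": TCP orientation; "contact_force": force on the tool from outside, world axes, zero at the start; "moment": the same for the moment, N m; "width": finger opening in m; "gripper_force": force on a finger pad.
Only numpy, scipy, OpenCV 4.12 (cv2) and the standard library are available. Lean on these libraries where they do the work, as an engineer would, in place of code of your own. Each camera call takes 0.05 s, during which the arm holds its last target. There are 200 camera calls.

## Working session

There is one attempt and no reset: what is moved stays moved. The work goes in short steps, Python scripts to look and compute and a tool call to move; the robot and the scene stay as the last step left them, time stands still between calls to the robot, and variables do not carry over. Pictures are saved under pics/ and viewed, at most 10 in all, crops included, and the job is handed in when it is done.

Besides the shell and the picture viewer there is one more tool, called after ">>>" as name(argument=value, ...) on one line, values as JSON. send_rows: Moves the arm, as the interface text tells. Its arguments: {"type":"object","properties":{"increments":{"type":"array"},"newtons":{"type":"number"}},"required":["increments"]}

```bash
ls; mkdir -p pics; python3 - <<'E'
from rig import get_state, optics
import cv2, numpy as np, pickle
s=get_state(); print({k:np.round(v,3).tolist() for k,v in s.items()})
D={}
for n in("side","top","wrist"):
    D[n]=optics.get_image(n); cv2.imwrite(f"pics/{n}0.png",D[n]["pixels"])
    print(n,{k:np.round(v,3).tolist() for k,v in D[n].items() if k!="pixels"})
pickle.dump((s,D),open("d0.pkl","wb"))
a=np.hstack([D["side"]["pixels"],D["top"]["pixels"]])
E
```

```text
pics
{'clock': 0.0, 'qpos': [1.095, 0.277, 1.506, 0.0, 1.361, -0.121], 'qd': [0.001, 0.001, 0.001, -0.001, -0.0, 0.001], 'effort': [0.002, -41.68, -24.581, 0.0, 0.011, -0.0], 'position': [0.2, 0.539, 0.23], 'ee_rot': [-0.0, 0.176, 0.984, -0.001], 'contact_force': [-0.461, -0.471, 0.585], 'moment': [0.047, -0.008, -0.021], 'gripper_force': 0.0, 'width': 0.086}
side {'K': [[381.375, 0.0, 255.591], [0.0, 381.375, 189.727], [0.0, 0.0, 1.0]], 'rvec': [2.19, -0.658, 0.314], 'tvec': [-0.492, 0.299, 0.773]}
top {'K': [[429.25, 0.0, 259.286], [0.0, 429.25, 187.406], [0.0, 0.0, 1.0]], 'rvec': [2.232, -1.955, 0.212], 'tvec': [-0.072, 0.618, 0.996]}
wrist {'K': [[297.319, 0.0, 258.635], [0.0, 297.319, 189.123], [0.0, 0.0, 1.0]], 'T_tool_cam': [[0.0, -0.961, -0.275, 0.07], [1.0, 0.0, 0.0, 0.001], [-0.0, -0.275, 0.961, -0.143], [0.0, 0.0, 0.0, 1.0]]}
```

View pics/side0.png

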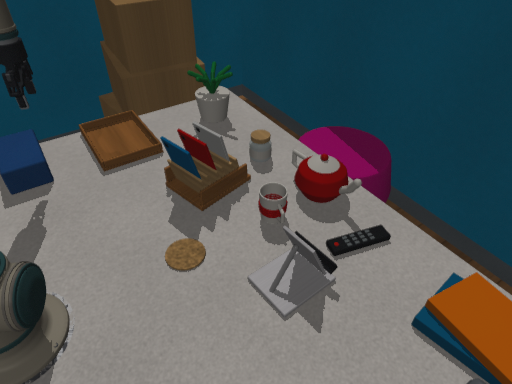

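View pics/top0.png

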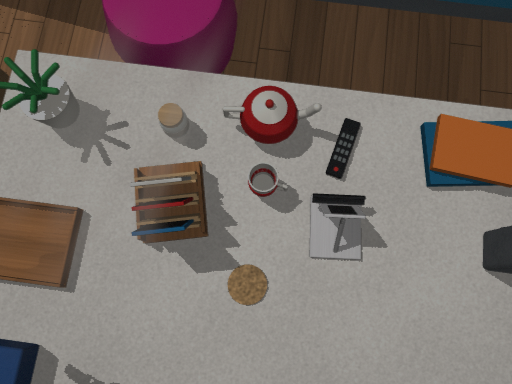

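```bash
python3 - <<'E'
import pickle,cv2,numpy as np
s,D=pickle.load(open("d0.pkl","rb"))
t=D["top"]["pixels"];d=D["side"]["pixels"]
def c(im,x,y):return cv2.resize(im[y:y+75,x:x+100],(400,300),interpolation=cv2.INTER_CUBIC)
o=np.vstack([np.hstack([c(t,120,160),c(t,290,185)]),np.hstack([c(d,155,125),c(d,245,225)])])
cv2.imwrite("pics/crop1.png",o)
for n in("top","side"):
    I=D[n];print(n,np.round(-cv2.Rodrigues(I["rvec"])[0].T@I["tvec"],3))
E
```

```text
top [ 0.393 -0.023  1.106]
side [ 0.185 -0.605  0.728]
```

View pics/crop1.png

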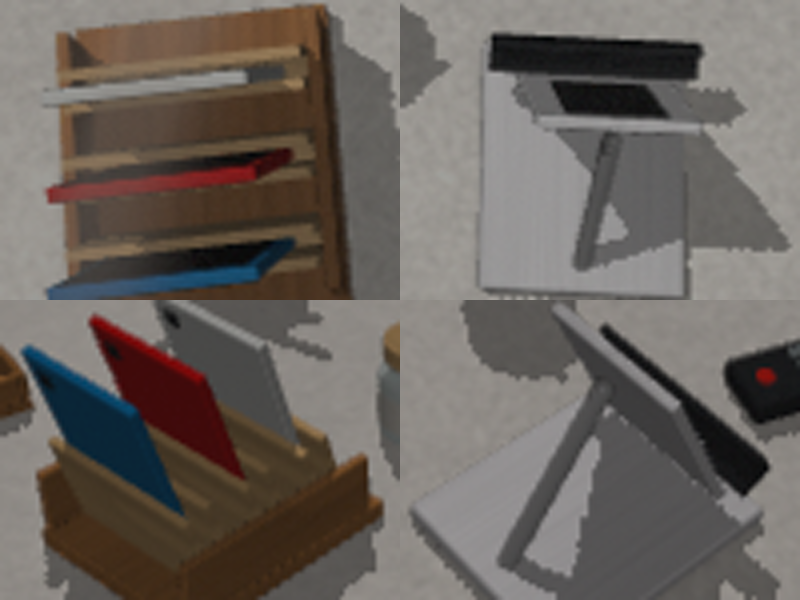

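```bash
cat > h.py <<'E'
import pickle,cv2,numpy as np
s,D=pickle.load(open("d0.pkl","rb"))
def cam(n):
    I=D[n];R=cv2.Rodrigues(I["rvec"])[0];return I["K"],R,np.array(I["tvec"]).ravel()
def ray(n,u,v):
    K,R,t=cam(n);d=R.T@np.linalg.solve(K,[u,v,1]);return -R.T@t,d
def onz(n,u,v,z):
    c,d=ray(n,u,v);return c+d*(z-c[2])/d[2]
def tri(a,b):
    P=[cam(n)[0]@np.c_[cam(n)[1],cam(n)[2]] for n in("top","side")]
    X=cv2.triangulatePoints(P[0],P[1],np.array(a,float).reshape(2,1),np.array(b,float).reshape(2,1)).ravel();return X[:3]/X[3]
def proj(n,p):
    K,R,t=cam(n);q=K@(R@np.array(p)+t);return q[:2]/q[2]
E
python3 - <<'E'
from h import *
f=lambda *a:np.round(a,4).tolist()
L=onz("top",132.2,210,.182);R=onz("top",183.3,204.7,.182)
print("red top (back) L,R",f(*L),f(*R),np.linalg.norm(L-R),np.degrees(np.arctan2(L[0]-R[0],L[1]-R[1])))
print("tri L",f(*tri((132.2,208.5),(178,129.5))),"tri R",f(*tri((183.3,203.4),(207,144.2))))
print("wh",f(*onz("top",130.7,185.5,.182)),f(*onz("top",182,179.5,.182)))
pl=[onz("top",u,v,.012) for u,v in((312.5,203),(310.2,257.5),(361.7,259.2))]
print("plate",[f(*p) for p in pl])
print("rest top",f(*onz("top",323.5,215.5,.136)),f(*onz("top",365.5,216.9,.136)))
print("tri resttopR",f(*tri((365.5,216.9),(245+(555-400)/4,225+5/4))))
for u,v in((312.5,193.7),(365.7,196),(312.5,203),(365,205.2)):
  print([f(*onz("top",u,v,z)) for z in(.03,.05,.07)])
for p in [(132,190),(126,205),(126,217)]: pass
E
```

```text
red top (back) L,R [0.5106, 0.2746, 0.182] [0.5369, 0.166, 0.182] 0.11170705120302468 -13.584403387204082
tri L [0.515, 0.2763, 0.1782] tri R [0.5431, 0.1658, 0.1796]
wh [0.5641, 0.2886, 0.182] [0.5924, 0.1785, 0.182]
plate [[0.6117, -0.1302, 0.012], [0.4722, -0.1391, 0.012], [0.485, -0.268, 0.012]]
rest top [0.5614, -0.146, 0.136] [0.5708, -0.2412, 0.136]
tri resttopR [0.5393, -0.2158, 0.2121]
[[0.6322, -0.1259, 0.03], [0.6277, -0.124, 0.05], [0.6233, -0.1221, 0.07]]
[[0.6441, -0.2612, 0.03], [0.6394, -0.2568, 0.05], [0.6347, -0.2524, 0.07]]
[[0.6081, -0.1285, 0.03], [0.6041, -0.1265, 0.05], [0.6001, -0.1246, 0.07]]
[[0.62, -0.2614, 0.03], [0.6158, -0.2569, 0.05], [0.6116, -0.2525, 0.07]]
```

```bash
cat >> h.py <<'E'
from scipy.spatial.transform import Rotation as Ro
def frame(yaw,lean):
    """tablet axes (columns x,y,z) for a slot/rest with yaw and lean back, deg"""
    return Ro.from_euler("ZY",[yaw,-lean],degrees=True).as_matrix()
def tool(F): return np.c_[F[:,1],F[:,0],-F[:,2]]
def delta(p,R):
    from rig import get_state
    s=get_state();q=s["ee_rot"];R0=Ro.from_quat(np.r_[q[1:],q[0]])
    print("t",round(s["clock"],2),"pos",np.round(s["position"],4),"F",np.round(s["contact_force"],2),"M",np.round(s["moment"],2),"w",round(s["width"],4),"g",round(s["gripper_force"],1))
    print("lin",np.round(np.array(p)-s["position"],4).tolist(),"rot",np.round((Ro.from_matrix(R)*R0.inv()).as_rotvec(),4).tolist())
E
python3 - <<'E'
from h import *
F=frame(14,15);print(F)
T=np.array([.528,.2213,.181])
delta(T+.07*F[:,2],tool(F))
E
```

```text
[[ 0.9372337  -0.2419219  -0.25113101]
 [ 0.23367861  0.97029573 -0.06261399]
 [ 0.25881905  0.          0.96592583]]
t 0.15 pos [0.1996 0.5388 0.2306] F [-0.17  0.75  0.24] M [-0.    0.03 -0.05] w 0.0855 g 0.0
lin [0.3108, -0.3219, 0.018] rot [0.1825, -0.2042, -0.9658]
```

>>> send_rows(increments=[{"gripper":0.1,"linear":[0.03,-0.03,0.04],"delta_rot":[0.02,-0.02,-0.1]},{"gripper":0.1,"linear":[0.06,-0.065,0.08],"delta_rot":[0.04,-0.05,-0.22]},{"gripper":0.1,"linear":[0.095,-0.1,0.09],"delta_rot":[0.065,-0.07,-0.34]},{"gripper":0.1,"linear":[0.13,-0.135,0.09],"delta_rot":[0.09,-0.1,-0.46]},{"gripper":0.1,"linear":[0.165,-0.17,0.09],"delta_rot":[0.11,-0.125,-0.58]},{"gripper":0.1,"linear":[0.2,-0.205,0.09],"delta_rot":[0.14,-0.15,-0.7]},{"gripper":0.1,"linear":[0.235,-0.24,0.09],"delta_rot":[0.16,-0.18,-0.84]},{"gripper":0.1,"linear":[0.27,-0.275,0.085],"delta_rot":[0.1825,-0.204,-0.966]}])

```text
clock: 0.95
position: [0.4604, 0.273, 0.3181]
ee_rot: [0.082, 0.612, 0.779, 0.104]
contact_force: [-0.3, 1.1, -0.3]
width: 0.0383
gripper_force: 0.0
```

>>> send_rows(increments=[{"gripper":0.1,"linear":[0.02,-0.025,-0.015],"delta_rot":[0,0,0]},{"gripper":0.1,"linear":[0.04,-0.047,-0.045],"delta_rot":[0,0,0]},{"gripper":0.1,"linear":[0.041,-0.047,-0.067],"delta_rot":[0,0,0]},{"gripper":0.1,"linear":[0.041,-0.047,-0.067],"delta_rot":[0,0,0]},{"gripper":0.1,"linear":[0.041,-0.047,-0.067],"delta_rot":[0,0,0]}])

```text
clock: 1.45
position: [0.5003, 0.2277, 0.2505]
ee_rot: [0.081, 0.61, 0.781, 0.103]
contact_force: [-0.1, 0.0, -0.6]
width: 0.0385
gripper_force: 0.0
```

```bash
python3 - <<'E'
from h import *
from rig import get_state,optics
F=frame(14,15)
T=np.array([.528,.2213,.181])
delta(T+.07*F[:,2],tool(F))
s=get_state();I=optics.get_image("wrist");pickle.dump((s,I),open("w1.pkl","wb"))
cv2.imwrite("pics/w1.png",I["pixels"])
E
```

```text
t 1.45 pos [0.5003 0.2277 0.2505] F [-0.15  0.   -0.57] M [-0.08  0.11  0.03] w 0.0385 g 0.0
lin [0.0102, -0.0108, -0.0019] rot [-0.0003, 0.0007, 0.0002]
```

View pics/w1.png

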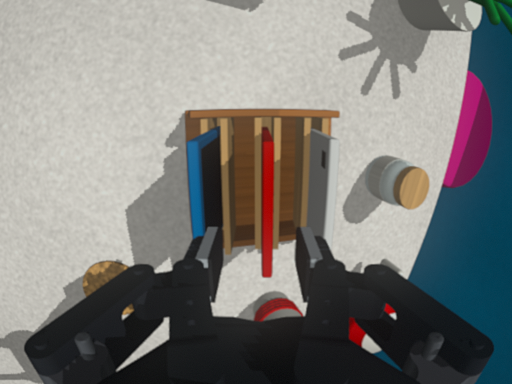

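```bash
cat >> h.py <<'E'
def wray(s,I,u,v):
    K=I["K"];a=np.array([(u-K[0,2])/K[0,0],(v-K[1,2])/K[1,1]]);r=np.hypot(*a)
    d=np.r_[np.sin(r)*a/max(r,1e-9),np.cos(r)]
    q=s["ee_rot"];R=Ro.from_quat(np.r_[q[1:],q[0]]).as_matrix();T=np.array(I["T_tool_cam"])
    return R@T[:3,3]+s["position"],R@T[:3,:3]@d
def wonz(s,I,u,v,z):
    c,d=wray(s,I,u,v);return c+d*(z-c[2])/d[2]
E
python3 - <<'E'
from h import *
s,I=pickle.load(open("w1.pkl","rb"))
m=cv2.inRange(cv2.cvtColor(I["pixels"],cv2.COLOR_BGR2HSV),(0,120,120),(8,255,255))|cv2.inRange(cv2.cvtColor(I["pixels"],cv2.COLOR_BGR2HSV),(172,120,120),(180,255,255))
n,l,st,_=cv2.connectedComponentsWithStats(m[:285])
i=l[200,267];print(st[i])
for v in list(range(128,280,15)):
    c=np.where(l[v]==i)[0];print(v,c.min() if len(c) else 0,c.max() if len(c) else 0)
top,bot=st[i][1],st[i][1]+st[i][3]
F=frame(14,15)
A=wonz(s,I,267.5,top,.181);B=wonz(s,I,267,bot,.181)
print(A,B,np.linalg.norm(A-B),(A+B)/2,np.degrees(np.arctan2(-(A-B)[0],(A-B)[1])))
E
```

```text
[ 262  141   12  136 1410]
128 0 0
143 263 273
158 263 273
173 263 273
188 263 273
203 263 273
218 263 272
233 263 272
248 263 272
263 262 271
278 0 0
[0.51435814 0.27768211 0.181     ] [0.54290197 0.16613567 0.181     ] 0.11514060632773408 [0.52863005 0.22190889 0.181     ] 14.353524398880765
```

```bash
python3 - <<'E'
from h import *
F=frame(14.2,15);T=np.array([.5286,.2219,.181])
for k in(.04,-.03):delta(T+k*F[:,2],tool(F))
E
```

```text
t 1.5 pos [0.5008 0.2282 0.2516] F [0.34 0.   0.47] M [-0.02  0.14 -0.02] w 0.0383 g 0.0
lin [0.0178, -0.0088, -0.0319] rot [-0.001, 0.0029, 0.0031]
t 1.5 pos [0.5008 0.2282 0.2516] F [0.34 0.   0.47] M [-0.02  0.14 -0.02] w 0.0383 g 0.0
lin [0.0354, -0.0044, -0.0996] rot [-0.001, 0.0029, 0.0031]
```

>>> send_rows(increments=[{"gripper":0.1,"linear":[0.01,-0.005,-0.016],"delta_rot":[-0.001,0.003,0.003]},{"gripper":0.1,"linear":[0.018,-0.009,-0.032],"delta_rot":[-0.001,0.003,0.003]},{"gripper":0.1,"linear":[0.018,-0.009,-0.032],"delta_rot":[-0.001,0.003,0.003]},{"gripper":0.1,"linear":[0.018,-0.009,-0.032],"delta_rot":[-0.001,0.003,0.003]}])

```text
clock: 1.9
position: [0.5186, 0.2195, 0.2198]
ee_rot: [0.08, 0.609, 0.782, 0.103]
contact_force: [-0.1, -0.0, 0.9]
width: 0.0384
gripper_force: 0.0
```

```bash
python3 - <<'E'
from h import *
F=frame(14.2,15);T=np.array([.5286,.2219,.181])
for k in(.04,-.03):delta(T+k*F[:,2],tool(F))
E
```

```text
t 1.9 pos [0.5186 0.2195 0.2198] F [-0.11 -0.02  0.88] M [-0.03  0.11 -0.01] w 0.0384 g 0.0
lin [-0.0, -0.0001, -0.0002] rot [0.0, -0.0, -0.0002]
t 1.9 pos [0.5186 0.2195 0.2198] F [-0.11 -0.02  0.88] M [-0.03  0.11 -0.01] w 0.0384 g 0.0
lin [0.0175, 0.0043, -0.0678] rot [0.0, -0.0, -0.0002]
```

Tracking is exact. Descend along the tablet axis and close softly.

>>> send_rows(increments=[{"gripper":0.1,"linear":[0.0045,0.001,-0.017],"delta_rot":[0,0,0]},{"gripper":0.1,"linear":[0.009,0.002,-0.034],"delta_rot":[0,0,0]},{"gripper":0.1,"linear":[0.013,0.003,-0.051],"delta_rot":[0,0,0]},{"gripper":0.1,"linear":[0.0175,0.0043,-0.068],"delta_rot":[0,0,0]},{"gripper":0.1,"linear":[0.0175,0.0043,-0.068],"delta_rot":[0,0,0]}])

```text
clock: 2.4
position: [0.5358, 0.2236, 0.1505]
ee_rot: [0.08, 0.609, 0.782, 0.102]
contact_force: [-0.0, -0.5, -0.2]
width: 0.0385
gripper_force: 0.0
```

>>> send_rows(increments=[{"gripper":0.4,"linear":[0,0,0],"delta_rot":[0,0,0]},{"gripper":0.6,"linear":[0,0,0],"delta_rot":[0,0,0]},{"gripper":0.7,"linear":[0,0,0],"delta_rot":[0,0,0]},{"gripper":0.75,"linear":[0,0,0],"delta_rot":[0,0,0]},{"gripper":0.8,"linear":[0,0,0],"delta_rot":[0,0,0]},{"gripper":1,"linear":[0,0,0],"delta_rot":[0,0,0]},{"gripper":1,"linear":[0,0,0],"delta_rot":[0,0,0]},{"gripper":1,"linear":[0,0,0],"delta_rot":[0,0,0]}], newtons=35)

```text
clock: 3.2
position: [0.5361, 0.223, 0.1513]
ee_rot: [0.08, 0.609, 0.782, 0.103]
contact_force: [-2.5, -0.1, 5.3]
width: 0.008
gripper_force: 35.2
```

```bash
python3 - <<'E'
from h import *
F=frame(14.2,15);T=np.array([.5286,.2219,.181])
delta(T-.03*F[:,2]+.03*F[:,2],tool(F))
from rig import get_state
print(F.T@get_state()["contact_force"])
E
```

```text
t 3.2 pos [0.5361 0.223  0.1513] F [-2.46 -0.11  5.25] M [-0.02  0.25 -0.04] w 0.008 g 35.2
lin [-0.0075, -0.0011, 0.0297] rot [0.0003, -0.0005, 0.0008]
[-0.97183329  0.49340655  5.69706998]
```

>>> send_rows(increments=[{"gripper":1,"linear":[-0.0013,-0.0003,0.0048],"delta_rot":[0,0,0]},{"gripper":1,"linear":[-0.0025,-0.0006,0.0097],"delta_rot":[0,0,0]},{"gripper":1,"linear":[-0.0038,-0.001,0.0145],"delta_rot":[0,0,0]},{"gripper":1,"linear":[-0.005,-0.0013,0.0193],"delta_rot":[0,0,0]},{"gripper":1,"linear":[-0.005,-0.0013,0.0193],"delta_rot":[0,0,0]}])

```text
clock: 3.7
position: [0.5309, 0.2216, 0.1706]
ee_rot: [0.08, 0.609, 0.782, 0.102]
contact_force: [1.3, 0.0, -0.9]
width: 0.0084
gripper_force: 34.4
```

>>> send_rows(increments=[{"gripper":1,"linear":[-0.0025,-0.0006,0.0097],"delta_rot":[0,0,0]},{"gripper":1,"linear":[-0.005,-0.0013,0.0193],"delta_rot":[0,0,0]},{"gripper":1,"linear":[-0.0075,-0.0019,0.029],"delta_rot":[0,0,0]},{"gripper":1,"linear":[-0.01,-0.0025,0.0386],"delta_rot":[0,0,0]},{"gripper":1,"linear":[-0.0125,-0.0032,0.0483],"delta_rot":[0,0,0]},{"gripper":1,"linear":[-0.0163,-0.0041,0.0628],"delta_rot":[0,0,0]},{"gripper":1,"linear":[-0.02,-0.0051,0.0773],"delta_rot":[0,0,0]},{"gripper":1,"linear":[-0.0238,-0.006,0.0918],"delta_rot":[0,0,0]}])

```text
clock: 4.5
position: [0.5052, 0.2151, 0.2619]
ee_rot: [0.079, 0.609, 0.783, 0.101]
contact_force: [-0.3, -0.9, -1.8]
width: 0.0086
gripper_force: 34.6
```

>>> send_rows(increments=[{"gripper":1,"linear":[-0.005,-0.0013,0.02],"delta_rot":[0,0,0]},{"gripper":1,"linear":[-0.009,-0.0022,0.035],"delta_rot":[0,0,0]},{"gripper":1,"linear":[-0.009,-0.0022,0.06],"delta_rot":[0,0,0]},{"gripper":1,"linear":[-0.009,-0.0022,0.085],"delta_rot":[0,0,0]},{"gripper":1,"linear":[-0.009,-0.0022,0.085],"delta_rot":[0,0,0]},{"gripper":1,"linear":[-0.009,-0.0022,0.085],"delta_rot":[0,0,0]}])

```text
clock: 5.1
position: [0.4969, 0.2132, 0.3461]
ee_rot: [0.079, 0.609, 0.782, 0.101]
contact_force: [0.4, 0.8, -2.7]
width: 0.0082
gripper_force: 34.7
```

```bash
python3 - <<'E'
from h import *
from rig import get_state,optics
F=frame(14.2,15);T=np.array([.5286,.2219,.181])
delta(T,tool(F))
s=get_state();A=optics.get_image("side");B=optics.get_image("top");W=optics.get_image("wrist");pickle.dump((s,A,B,W),open("d2.pkl","wb"))
h=lambda I:cv2.resize(I["pixels"],(400,300),interpolation=cv2.INTER_AREA)
c=A["pixels"][200:300,230:363]
t=B["pixels"][180:265,290:403]
cv2.imwrite("pics/m2.png",np.vstack([np.hstack([h(A),h(B)]),np.hstack([h(W),cv2.resize(t,(400,300),interpolation=cv2.INTER_CUBIC)])]))
E
```

```text
t 5.1 pos [0.4969 0.2132 0.3461] F [ 0.41  0.82 -2.74] M [-0.08  0.21  0.06] w 0.0082 g 34.7
lin [0.0317, 0.0087, -0.1651] rot [0.0012, -0.0034, 0.0004]
```

View pics/m2.png

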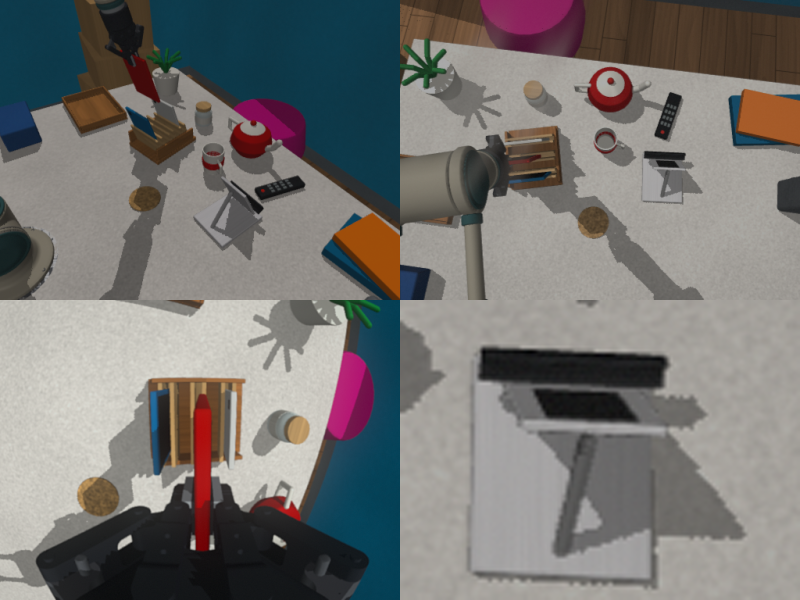

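```bash
python3 - <<'E'
from h import *
F=frame(5.7,25);P=np.array([.618,-.189,.032])
delta(P+F@[.02,0,.29],tool(F))
E
```

```text
t 5.25 pos [0.4967 0.2131 0.3444] F [-0.28 -0.11 -2.24] M [-0.07  0.24 -0.05] w 0.0084 g 34.7
lin [0.0173, -0.4124, -0.0411] rot [0.0317, -0.1781, -0.1473]
```

>>> send_rows(increments=[{"gripper":1,"linear":[0.001,-0.015,0],"delta_rot":[0.001,-0.006,-0.005]},{"gripper":1,"linear":[0.002,-0.045,0],"delta_rot":[0.003,-0.018,-0.015]},{"gripper":1,"linear":[0.003,-0.08,0],"delta_rot":[0.006,-0.035,-0.03]},{"gripper":1,"linear":[0.005,-0.115,0],"delta_rot":[0.009,-0.05,-0.042]},{"gripper":1,"linear":[0.006,-0.15,0],"delta_rot":[0.012,-0.065,-0.054]},{"gripper":1,"linear":[0.008,-0.185,0],"delta_rot":[0.014,-0.08,-0.066]},{"gripper":1,"linear":[0.009,-0.22,0],"delta_rot":[0.017,-0.095,-0.08]},{"gripper":1,"linear":[0.011,-0.255,0],"delta_rot":[0.02,-0.11,-0.09]}])

```text
clock: 6.05
position: [0.5078, -0.0427, 0.3449]
ee_rot: [0.12, 0.638, 0.747, 0.139]
contact_force: [0.3, 0.7, -2.6]
width: 0.0085
gripper_force: 34.7
```

>>> send_rows(increments=[{"gripper":1,"linear":[0.001,-0.035,0],"delta_rot":[0.003,-0.015,-0.012]},{"gripper":1,"linear":[0.003,-0.07,-0.005],"delta_rot":[0.005,-0.03,-0.025]},{"gripper":1,"linear":[0.004,-0.105,-0.015],"delta_rot":[0.008,-0.045,-0.038]},{"gripper":1,"linear":[0.005,-0.135,-0.025],"delta_rot":[0.01,-0.056,-0.048]},{"gripper":1,"linear":[0.006,-0.15,-0.034],"delta_rot":[0.012,-0.068,-0.057]},{"gripper":1,"linear":[0.006,-0.157,-0.04],"delta_rot":[0.012,-0.068,-0.057]},{"gripper":1,"linear":[0.006,-0.157,-0.041],"delta_rot":[0.012,-0.068,-0.057]},{"gripper":1,"linear":[0.006,-0.157,-0.041],"delta_rot":[0.012,-0.068,-0.057]}])

```text
clock: 6.85
position: [0.5148, -0.1976, 0.305]
ee_rot: [0.146, 0.655, 0.724, 0.162]
contact_force: [0.0, 0.1, -2.4]
width: 0.0083
gripper_force: 34.7
```

```bash
python3 - <<'E'
from h import *
from rig import get_state,optics
F=frame(5.7,25);P=np.array([.618,-.189,.032])
delta(P+F@[.02,0,.29],tool(F))
s=get_state();W=optics.get_image("wrist");A=optics.get_image("side");pickle.dump((s,W,A),open("w3.pkl","wb"))
cv2.imwrite("pics/w3.png",np.hstack([W["pixels"],A["pixels"][100:,150:438]]) if 0 else cv2.resize(W["pixels"],(800,600),interpolation=cv2.INTER_CUBIC))
E
```

```text
t 6.85 pos [ 0.5148 -0.1976  0.305 ] F [ 0.03  0.12 -2.43] M [-0.04  0.38 -0.03] w 0.0083 g 34.7
lin [-0.0007, -0.0017, -0.0017] rot [-0.0022, 0.0032, -0.0011]
```

View pics/w3.png

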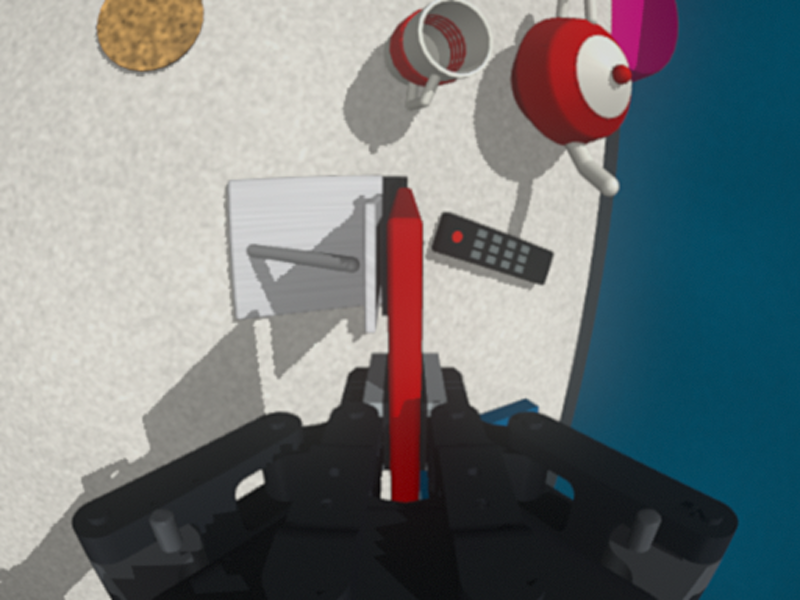

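```bash
python3 - <<'E'
from h import *
s,W,A=pickle.load(open("w3.pkl","rb"))
F=frame(5.7,25);P=np.array([.618,-.189,.032]);k=1.5625
def loc(u,v,z): # intersect with plane z_rest = z, give rest coords
    c,d=wray(s,W,u/k,v/k);c=F.T@(c-P);d=F.T@d;return np.round((c+d*(z-c[2])/d[2])*1000,1)
for n,u,v,z in(("restL front",376,197,.115),("restR front",377,331,.115),("restL back",364,199,.115),("restR back",364,331,.115)):print(n,loc(u,v,z))
for z in (0,.02,.035): print("ledge L face/ lip out",z,loc(383,177,z),loc(407,177,z+.01))
print("plate",[wonz(s,W,u/k,v/k,.012).round(4) for u,v in((229,183),(235,321))])
g=cv2.cvtColor(W["pixels"],cv2.COLOR_BGR2GRAY)
for v in(114,116,118,132,136,140):print(v,g[v,228:268].tolist())
E
```

```text
restL front [  3.2  51.4 115. ]
restR front [  2.6 -45.8 115. ]
restL back [ -5.   50.1 115. ]
restR back [ -6.9 -45.8 115. ]
ledge L face/ lip out 0 [ 3.3 62.8  0. ] [25.4 62.9 10. ]
ledge L face/ lip out 0.02 [ 4.1 63.2 20. ] [25.2 63.3 30. ]
ledge L face/ lip out 0.035 [ 4.7 63.5 35. ] [25.1 63.6 45. ]
plate [array([ 0.4763, -0.1397,  0.012 ]), array([ 0.4848, -0.267 ,  0.012 ])]
114 [207, 207, 207, 207, 207, 207, 206, 206, 206, 207, 206, 207, 207, 207, 209, 203, 156, 85, 54, 55, 58, 58, 57, 58, 58, 56, 56, 56, 57, 60, 59, 57, 103, 184, 206, 207, 208, 211, 210, 209]
116 [213, 213, 212, 213, 213, 212, 213, 213, 212, 213, 213, 213, 213, 214, 216, 211, 163, 88, 56, 58, 60, 60, 60, 59, 58, 58, 56, 56, 57, 58, 58, 52, 102, 183, 208, 210, 210, 208, 206, 205]
118 [210, 211, 210, 210, 211, 210, 210, 210, 209, 210, 209, 210, 210, 210, 212, 206, 158, 86, 56, 58, 60, 58, 58, 57, 56, 57, 58, 56, 55, 59, 57, 55, 107, 193, 212, 211, 208, 205, 202, 202]
132 [133, 135, 135, 133, 127, 145, 183, 205, 209, 209, 205, 187, 157, 135, 134, 130, 98, 64, 56, 57, 58, 55, 55, 59, 63, 66, 68, 66, 68, 68, 68, 68, 68, 67, 69, 68, 68, 66, 97, 159]
136 [134, 134, 134, 131, 126, 145, 184, 204, 207, 210, 206, 189, 156, 134, 134, 130, 97, 62, 55, 57, 57, 56, 59, 61, 65, 67, 66, 66, 67, 67, 67, 67, 68, 68, 67, 67, 68, 67, 66, 81]
140 [132, 133, 134, 131, 124, 143, 184, 206, 210, 214, 210, 193, 158, 132, 112, 82, 61, 55, 56, 55, 58, 64, 70, 75, 78, 78, 80, 79, 79, 78, 80, 79, 79, 80, 79, 80, 79, 80, 79, 76]
```

```bash
python3 - <<'E'
from h import *
F=frame(5.7,25);P=np.array([.618,-.189,.032])+F@[.002,.001,0];print(F[:,2],F[:,0])
delta(P+F@[.0085,0,.29],tool(F))
delta(P+F@[.0085,0,.18],tool(F))
E
```

```text
[-0.42052866 -0.04197434  0.90630779] [0.90182661 0.09001426 0.42261826]
t 6.95 pos [ 0.5153 -0.1976  0.306 ] F [ 0.64  0.24 -2.3 ] M [-0.02  0.4   0.03] w 0.0086 g 34.7
lin [-0.0098, -0.0017, -0.0068] rot [-0.0007, 0.0049, -0.0018]
t 6.95 pos [ 0.5153 -0.1976  0.306 ] F [ 0.64  0.24 -2.3 ] M [-0.02  0.4   0.03] w 0.0086 g 34.7
lin [0.0364, 0.003, -0.1065] rot [-0.0007, 0.0049, -0.0018]
```

>>> send_rows(increments=[{"gripper":1,"linear":[-0.005,-0.001,-0.0035],"delta_rot":[0,0.0025,-0.001]},{"gripper":1,"linear":[-0.0098,-0.0017,-0.0068],"delta_rot":[-0.0007,0.0049,-0.0018]},{"gripper":1,"linear":[-0.0098,-0.0017,-0.0068],"delta_rot":[-0.0007,0.0049,-0.0018]},{"gripper":1,"linear":[-0.0098,-0.0017,-0.0068],"delta_rot":[-0.0007,0.0049,-0.0018]},{"gripper":1,"linear":[-0.0035,-0.001,-0.0205],"delta_rot":[-0.0007,0.0049,-0.0018]},{"gripper":1,"linear":[0.003,-0.0005,-0.0343],"delta_rot":[-0.0007,0.0049,-0.0018]},{"gripper":1,"linear":[0.0093,0.0002,-0.048],"delta_rot":[-0.0007,0.0049,-0.0018]},{"gripper":1,"linear":[0.0135,0.0006,-0.057],"delta_rot":[-0.0007,0.0049,-0.0018]}])

```text
clock: 7.75
position: [0.5287, -0.1977, 0.2477]
ee_rot: [0.145, 0.656, 0.723, 0.16]
contact_force: [-1.0, -0.2, -2.2]
width: 0.0087
gripper_force: 34.7
```

```bash
cat >> h.py <<'E'
F2=frame(5.7,25);P2=np.array([.618,-.189,.032])+F2@[.002,.001,0]
def rest():
    from rig import get_state
    s=get_state();print("t",round(s["clock"],2),"tcp in rest mm",np.round(F2.T@(s["position"]-P2)*1e3,1),"F rest",np.round(F2.T@s["contact_force"],2),"M",np.round(F2.T@s["moment"],2),"w",round(s["width"],4))
E
python3 - <<'E'
from h import *
rest();delta(P2+F2@[.0085,0,.18],tool(F2))
E
```

```text
t 7.75 tcp in rest mm [  7.8  -0.8 233.4] F rest [-1.82 -0.1  -1.6 ] M [-0.04  0.46 -0.01] w 0.0087
t 7.75 pos [ 0.5287 -0.1977  0.2477] F [-0.96 -0.2  -2.22] M [-0.08  0.45 -0.03] w 0.0087 g 34.7
lin [0.023, 0.0031, -0.0481] rot [-0.0008, -0.0012, 0.0014]
```

>>> send_rows(increments=[{"gripper":1,"linear":[0.005,0.001,-0.0105],"delta_rot":[0,0,0]},{"gripper":1,"linear":[0.01,0.0015,-0.021],"delta_rot":[0,0,0]},{"gripper":1,"linear":[0.015,0.002,-0.0315],"delta_rot":[0,0,0]},{"gripper":1,"linear":[0.019,0.0025,-0.04],"delta_rot":[0,0,0]},{"gripper":1,"linear":[0.023,0.003,-0.048],"delta_rot":[0,0,0]},{"gripper":1,"linear":[0.023,0.003,-0.048],"delta_rot":[0,0,0]}])

```text
clock: 8.35
position: [0.5514, -0.1945, 0.1991]
ee_rot: [0.144, 0.656, 0.724, 0.16]
contact_force: [-0.3, -0.4, -2.8]
width: 0.0087
gripper_force: 34.7
```

```bash
python3 - <<'E'
from h import *
from rig import get_state,optics
rest();delta(P2+F2@[.0085,0,.165],tool(F2))
s=get_state();W=optics.get_image("wrist");A=optics.get_image("side");pickle.dump((s,W,A),open("w4.pkl","wb"))
a=cv2.resize(W["pixels"][90:240,190:340],(400,400),interpolation=cv2.INTER_CUBIC)
b=cv2.resize(A["pixels"][180:310,245:375],(400,400),interpolation=cv2.INTER_CUBIC)
cv2.imwrite("pics/w4.png",np.hstack([a,b]))
E
```

```text
t 8.35 tcp in rest mm [  8.    0.2 179.6] F rest [-1.53 -0.33 -2.37] M [0.   0.46 0.05] w 0.0087
t 8.35 pos [ 0.5514 -0.1945  0.1991] F [-0.35 -0.37 -2.8 ] M [-0.06  0.45  0.05] w 0.0087 g 34.7
lin [0.0066, 0.0005, -0.0131] rot [-0.0016, -0.0025, 0.0011]
```

View pics/w4.png

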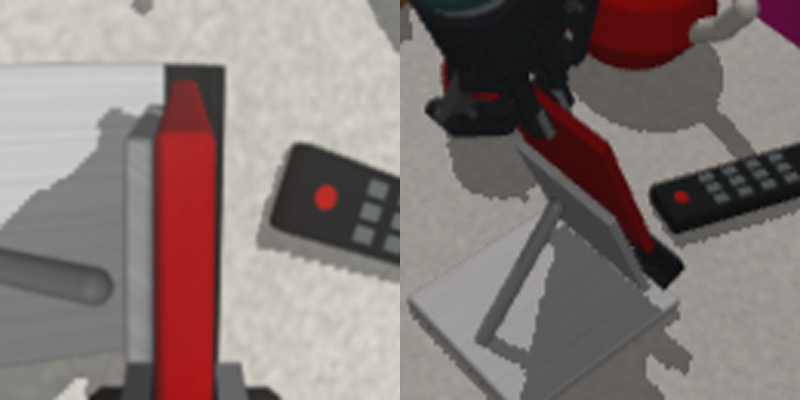

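>>> send_rows(increments=[{"gripper":1,"linear":[0.001,0,-0.002],"delta_rot":[0,0,0]},{"gripper":1,"linear":[0.002,0,-0.004],"delta_rot":[0,0,0]},{"gripper":1,"linear":[0.003,0,-0.006],"delta_rot":[0,0,0]},{"gripper":1,"linear":[0.004,-0.0003,-0.008],"delta_rot":[0,0,0]},{"gripper":1,"linear":[0.005,-0.0005,-0.0105],"delta_rot":[0,0,0]},{"gripper":1,"linear":[0.0055,-0.0005,-0.0118],"delta_rot":[0,0,0]},{"gripper":1,"linear":[0.006,-0.0005,-0.013],"delta_rot":[0,0,0]},{"gripper":1,"linear":[0.006,-0.0005,-0.013],"delta_rot":[0,0,0]}])

```text
clock: 9.25
position: [0.5575, -0.1954, 0.1873]
ee_rot: [0.145, 0.656, 0.723, 0.16]
contact_force: [-0.9, -0.5, -1.8]
width: 0.0085
gripper_force: 34.7
```

Bottom at s≈35 mm, no contact. Continue feeling 4–5 mm a call.

>>> send_rows(increments=[{"gripper":1,"linear":[0.0003,0,-0.0008],"delta_rot":[0,0,0]},{"gripper":1,"linear":[0.0007,0,-0.0015],"delta_rot":[0,0,0]},{"gripper":1,"linear":[0.001,0,-0.0023],"delta_rot":[0,0,0]},{"gripper":1,"linear":[0.0014,0.0001,-0.003],"delta_rot":[0,0,0]},{"gripper":1,"linear":[0.0018,0.0002,-0.0038],"delta_rot":[0,0,0]},{"gripper":1,"linear":[0.0021,0.0002,-0.0045],"delta_rot":[0,0,0]}])

```text
clock: 9.85
position: [0.5597, -0.1952, 0.183]
ee_rot: [0.145, 0.656, 0.723, 0.16]
contact_force: [0.3, 0.4, -2.2]
width: 0.0084
gripper_force: 34.7
```

>>> send_rows(increments=[{"gripper":1,"linear":[0.0003,0,-0.0008],"delta_rot":[0,0,0]},{"gripper":1,"linear":[0.0007,0,-0.0015],"delta_rot":[0,0,0]},{"gripper":1,"linear":[0.001,0,-0.0023],"delta_rot":[0,0,0]},{"gripper":1,"linear":[0.0014,0.0001,-0.003],"delta_rot":[0,0,0]},{"gripper":1,"linear":[0.0018,0.0002,-0.0038],"delta_rot":[0,0,0]},{"gripper":1,"linear":[0.0021,0.0002,-0.0045],"delta_rot":[0,0,0]}])

```text
clock: 10.45
position: [0.5618, -0.195, 0.1785]
ee_rot: [0.145, 0.656, 0.723, 0.16]
contact_force: [0.6, 0.5, -1.8]
width: 0.0087
gripper_force: 34.7
```

>>> send_rows(increments=[{"gripper":1,"linear":[0.0003,0,-0.0008],"delta_rot":[0,0,0]},{"gripper":1,"linear":[0.0007,0,-0.0015],"delta_rot":[0,0,0]},{"gripper":1,"linear":[0.001,0,-0.0023],"delta_rot":[0,0,0]},{"gripper":1,"linear":[0.0014,0.0001,-0.003],"delta_rot":[0,0,0]},{"gripper":1,"linear":[0.0018,0.0002,-0.0038],"delta_rot":[0,0,0]},{"gripper":1,"linear":[0.0021,0.0002,-0.0045],"delta_rot":[0,0,0]}])

```text
clock: 11.05
position: [0.5639, -0.1949, 0.174]
ee_rot: [0.145, 0.656, 0.723, 0.16]
contact_force: [0.2, -0.8, -2.3]
width: 0.0083
gripper_force: 34.7
```

>>> send_rows(increments=[{"gripper":1,"linear":[0.0003,0,-0.0008],"delta_rot":[0,0,0]},{"gripper":1,"linear":[0.0007,0,-0.0015],"delta_rot":[0,0,0]},{"gripper":1,"linear":[0.001,0,-0.0023],"delta_rot":[0,0,0]},{"gripper":1,"linear":[0.0014,0.0001,-0.003],"delta_rot":[0,0,0]},{"gripper":1,"linear":[0.0018,0.0002,-0.0038],"delta_rot":[0,0,0]},{"gripper":1,"linear":[0.0021,0.0002,-0.0045],"delta_rot":[0,0,0]}])

```text
clock: 11.65
position: [0.566, -0.1946, 0.1695]
ee_rot: [0.145, 0.656, 0.723, 0.16]
contact_force: [-0.3, 0.1, -0.7]
width: 0.0086
gripper_force: 34.7
```

>>> send_rows(increments=[{"gripper":1,"linear":[0.0003,0,-0.0006],"delta_rot":[0,0,0]},{"gripper":1,"linear":[0.0005,0,-0.0012],"delta_rot":[0,0,0]},{"gripper":1,"linear":[0.0008,0.0001,-0.0018],"delta_rot":[0,0,0]},{"gripper":1,"linear":[0.0008,0.0001,-0.0018],"delta_rot":[0,0,0]}])

```text
clock: 12.05
position: [0.5667, -0.1944, 0.1685]
ee_rot: [0.145, 0.656, 0.723, 0.16]
contact_force: [-3.7, 2.4, 4.6]
width: 0.0087
gripper_force: 35.9
```

```bash
python3 -c "
from h import *
rest()"
```

```text
t 12.05 tcp in rest mm [  8.9  -1.3 145.5] F rest [-1.13  2.8   5.6 ] M [ 0.19  0.67 -0.05] w 0.0087
```

>>> send_rows(increments=[{"gripper":1,"linear":[-0.0005,0,-0.0002],"delta_rot":[0,0,0]},{"gripper":1,"linear":[-0.0009,-0.0001,-0.0004],"delta_rot":[0,0,0]},{"gripper":1,"linear":[-0.0014,-0.0001,-0.0006],"delta_rot":[0,0,0]},{"gripper":1,"linear":[-0.0018,-0.0002,-0.0008],"delta_rot":[0,0,0]},{"gripper":1,"linear":[-0.0023,-0.0002,-0.001],"delta_rot":[0,0,0]},{"gripper":1,"linear":[-0.0023,-0.0002,-0.001],"delta_rot":[0,0,0]}])

```text
clock: 12.65
position: [0.5655, -0.1947, 0.168]
ee_rot: [0.146, 0.656, 0.723, 0.161]
contact_force: [-2.0, 3.0, 5.2]
width: 0.0082
gripper_force: 35.9
```

```bash
python3 -c "
from h import *
rest()"
```

```text
t 12.65 tcp in rest mm [  7.6  -1.5 145.6] F rest [0.66 3.21 5.45] M [ 0.44 -0.2   0.09] w 0.0082
```

>>> send_rows(increments=[{"gripper":1,"linear":[-0.0005,0,-0.0002],"delta_rot":[0,0,0]},{"gripper":1,"linear":[-0.0009,-0.0001,-0.0004],"delta_rot":[0,0,0]},{"gripper":1,"linear":[-0.0014,-0.0001,-0.0006],"delta_rot":[0,0,0]},{"gripper":1,"linear":[-0.0018,-0.0002,-0.0008],"delta_rot":[0,0,0]},{"gripper":1,"linear":[-0.0018,-0.0002,-0.0008],"delta_rot":[0,0,0]}])

```text
clock: 13.15
position: [0.5639, -0.1953, 0.1671]
ee_rot: [0.147, 0.656, 0.723, 0.161]
contact_force: [-0.6, 1.6, 5.1]
width: 0.0088
gripper_force: 35.6
```

```bash
python3 - <<'E'
from h import *
from rig import get_state,optics
rest();delta(P2+F2@[.0085,0,.165],tool(F2))
s=get_state();W=optics.get_image("wrist");A=optics.get_image("side");pickle.dump((s,W,A),open("w5.pkl","wb"))
a=cv2.resize(W["pixels"][90:240,190:340],(400,400),interpolation=cv2.INTER_CUBIC)
b=cv2.resize(A["pixels"][200:310,255:365],(400,400),interpolation=cv2.INTER_CUBIC)
cv2.imwrite("pics/w5.png",np.hstack([a,b]))
E
```

```text
t 13.15 tcp in rest mm [  5.7  -1.9 145.5] F rest [1.78 1.63 4.75] M [ 0.41 -0.52  0.17] w 0.0088
t 13.15 pos [ 0.5639 -0.1953  0.1671] F [-0.55  1.58  5.06] M [ 0.35 -0.48  0.33] w 0.0088 g 35.6
lin [-0.0059, 0.0014, 0.0188] rot [0.0008, 0.0026, 0.0021]
```

View pics/w5.png

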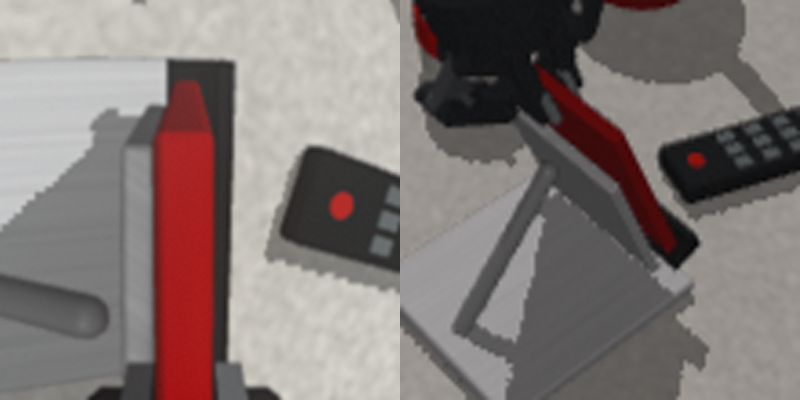

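>>> send_rows(increments=[{"gripper":1,"linear":[-0.0005,0,-0.0002],"delta_rot":[0,0,0]},{"gripper":1,"linear":[-0.0009,-0.0001,-0.0004],"delta_rot":[0,0,0]},{"gripper":1,"linear":[-0.0014,-0.0001,-0.0006],"delta_rot":[0,0,0]},{"gripper":1,"linear":[-0.0014,-0.0001,-0.0006],"delta_rot":[0,0,0]}])

```text
clock: 13.65
position: [0.5623, -0.1958, 0.1663]
ee_rot: [0.147, 0.656, 0.723, 0.161]
contact_force: [-0.0, 1.4, 6.4]
width: 0.0087
gripper_force: 35.7
```

```bash
python3 -c "
from h import *
rest()"
```

```text
t 13.65 tcp in rest mm [  3.9  -2.2 145.4] F rest [2.79 1.38 5.76] M [ 0.1  -0.52  0.1 ] w 0.0087
```

>>> send_rows(increments=[{"gripper":1,"linear":[-0.0005,0,-0.0002],"delta_rot":[0,0,0]},{"gripper":1,"linear":[-0.0009,0.0001,-0.0004],"delta_rot":[0,0,0]},{"gripper":1,"linear":[-0.0014,0.0003,-0.0006],"delta_rot":[0,0,0]},{"gripper":1,"linear":[-0.0014,0.0003,-0.0006],"delta_rot":[0,0,0]}])

```text
clock: 14.05
position: [0.5617, -0.1959, 0.1661]
ee_rot: [0.147, 0.656, 0.722, 0.161]
contact_force: [5.0, 0.1, 4.9]
width: 0.0085
gripper_force: 35.4
```

```bash
python3 -c "
from h import *
rest()"
```

```text
t 14.05 tcp in rest mm [  3.3  -2.3 145.5] F rest [ 6.61 -0.39  2.32] M [-0.05 -1.33 -0.19] w 0.0085
```

>>> send_rows(increments=[{"gripper":1,"linear":[0,0,0],"delta_rot":[0,0,0]},{"gripper":0.78,"linear":[0,0,0],"delta_rot":[0,0,0]},{"gripper":0.74,"linear":[0,0,0],"delta_rot":[0,0,0]},{"gripper":0.7,"linear":[0,0,0],"delta_rot":[0,0,0]},{"gripper":0.6,"linear":[0,0,0],"delta_rot":[0,0,0]},{"gripper":0.4,"linear":[0,0,0],"delta_rot":[0,0,0]},{"gripper":0.2,"linear":[0,0,0],"delta_rot":[0,0,0]},{"gripper":0.2,"linear":[0,0,0],"delta_rot":[0,0,0]}], newtons=20)

```text
clock: 14.85
position: [0.5591, -0.1943, 0.1639]
ee_rot: [0.144, 0.656, 0.724, 0.16]
contact_force: [0.6, 0.2, 0.8]
width: 0.0341
gripper_force: 0.0
```

```bash
python3 - <<'E'
from h import *
from rig import get_state,optics
rest()
s=get_state();W=optics.get_image("wrist");A=optics.get_image("side");pickle.dump((s,W,A),open("w6.pkl","wb"))
a=cv2.resize(W["pixels"][90:240,190:340],(400,400),interpolation=cv2.INTER_CUBIC)
b=cv2.resize(A["pixels"][200:310,255:365],(400,400),interpolation=cv2.INTER_CUBIC)
cv2.imwrite("pics/w6.png",np.hstack([a,b]))
E
```

```text
t 14.85 tcp in rest mm [ 1.000e-01 -4.000e-01  1.445e+02] F rest [0.9  0.15 0.47] M [ 0.01  0.21 -0.04] w 0.0341
```

View pics/w6.png

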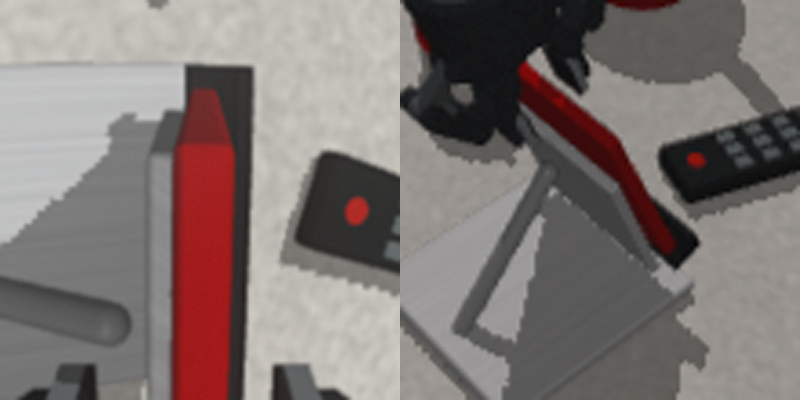

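>>> send_rows(increments=[{"gripper":0.2,"linear":[-0.004,-0.0004,0.009],"delta_rot":[0,0,0]},{"gripper":0.2,"linear":[-0.0105,-0.001,0.0226],"delta_rot":[0,0,0]},{"gripper":0.2,"linear":[-0.019,-0.0019,0.041],"delta_rot":[0,0,0]},{"gripper":0.2,"linear":[-0.0273,-0.0027,0.059],"delta_rot":[0,0,0]},{"gripper":0.2,"linear":[-0.038,-0.0038,0.0815],"delta_rot":[0,0,0]},{"gripper":0.2,"linear":[-0.0505,-0.005,0.1088],"delta_rot":[0,0,0]},{"gripper":0.2,"linear":[-0.063,-0.0063,0.136],"delta_rot":[0,0,0]},{"gripper":0.2,"linear":[-0.063,-0.0063,0.136],"delta_rot":[0,0,0]}])

```text
clock: 15.75
position: [0.4974, -0.2025, 0.3061]
ee_rot: [0.15, 0.655, 0.723, 0.16]
contact_force: [0.8, -0.1, 0.1]
width: 0.0342
gripper_force: 0.0
```

>>> send_rows(increments=[{"gripper":0.2,"linear":[-0.03,0,0.01],"delta_rot":[0,0,0]},{"gripper":0.2,"linear":[-0.07,0,0.02],"delta_rot":[0,0,0]},{"gripper":0.2,"linear":[-0.11,0,0.02],"delta_rot":[0,0,0]},{"gripper":0.2,"linear":[-0.14,0,0.02],"delta_rot":[0,0,0]},{"gripper":0.2,"linear":[-0.14,0,0.02],"delta_rot":[0,0,0]}])

```text
clock: 16.25
position: [0.354, -0.2007, 0.3203]
ee_rot: [0.145, 0.657, 0.722, 0.159]
contact_force: [0.8, 0.1, -0.3]
width: 0.0342
gripper_force: 0.0
```

```bash
python3 - <<'E'
from h import *
from rig import get_state,optics
rest()
s=get_state();W=optics.get_image("wrist");A=optics.get_image("side");B=optics.get_image("top");pickle.dump((s,W,A,B),open("w7.pkl","wb"))
r=lambda i:cv2.resize(i,(400,300),interpolation=cv2.INTER_CUBIC)
cv2.imwrite("pics/w7.png",np.vstack([np.hstack([r(W["pixels"]),r(A["pixels"][200:299,245:377])]),np.hstack([r(A["pixels"]),r(B["pixels"][180:270,290:410])])]))
E
```

```text
t 16.25 tcp in rest mm [-119.3   13.6  372.8] F rest [ 0.55  0.02 -0.64] M [-0.    0.2  -0.03] w 0.0342
```

View pics/w7.png

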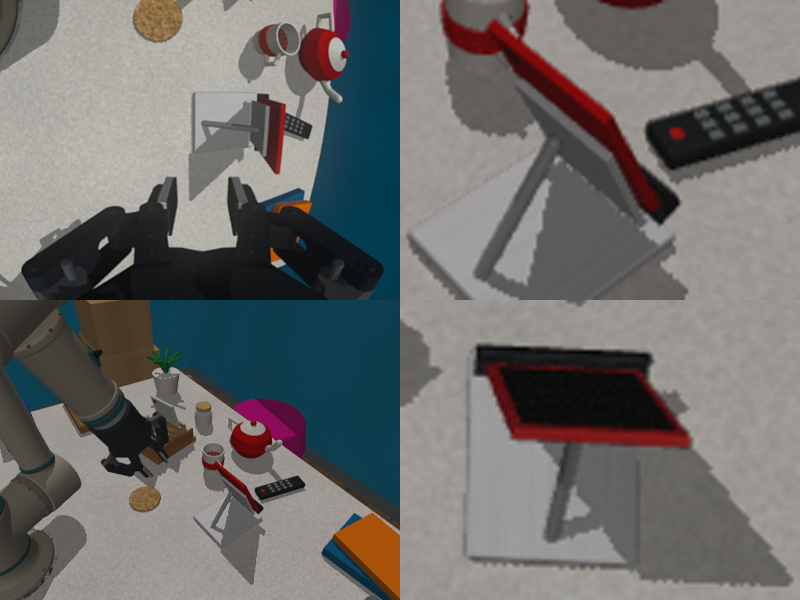

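```bash
python3 - <<'E'
from h import *
s,W,A,B=pickle.load(open("w7.pkl","rb"))
hsv=cv2.cvtColor(B["pixels"],cv2.COLOR_BGR2HSV)
m=cv2.inRange(hsv,(0,120,60),(8,255,255))|cv2.inRange(hsv,(172,120,60),(180,255,255))
m[:,:300]=0;m[:,420:]=0;m[:190]=0;m[240:]=0
c=max(cv2.findContours(m,0,2)[0],key=cv2.contourArea)[:,0].astype(float)
q=cv2.approxPolyDP(c.astype(np.float32),3,True)[:,0];print(q)
H=P2+0
# back-top edge: tablet back on face -> x=0 ; project expected corners
for n,p in(("backtopL",[0,.0575,.1755]),("backtopR",[0,-.0575,.1755]),("fronttopL",[.009,.0575,.1755]),("frontbotL",[.009,.0575,.0155]),("frontbotR",[.009,-.0575,.0155])):
    print(n,proj("top",P2+F2@np.array(p)).round(1))
u=c[np.abs(c[:,0]-325)<2][:,1].max();w=c[np.abs(c[:,0]-374)<2][:,1].max()
for uv in((c[:,0][c[:,1]>218].min(),u),(c[:,0].max(),w)):
    print(uv,np.round(F2.T@(onz("top",*uv,.191)-P2)*1e3,1))
E
```

```text
[[316. 200.]
 [324. 221.]
 [376. 223.]
 [361. 201.]
 [351. 201.]
 [360. 201.]
 [373. 218.]
 [326. 217.]
 [321. 199.]]
backtopL [322.5 220.7]
backtopR [376.3 222.4]
fronttopL [322.8 216.7]
frontbotL [314.6 198.7]
frontbotR [360.6 200.1]
(np.float64(323.0), np.float64(221.0)) [ -0.8  56.3 174.9]
(np.float64(376.0), np.float64(220.0)) [  4.5 -57.3 172.4]
```

```bash
python3 -c "
from rig import sign_off
print(sign_off())"
```

```text
the job is handed in; nothing more can be done
None
```

The red tablet is on the stand, its lower edge on the ledge (felt about 15 mm up the slope), back against the backrest, centred to about 2 mm and screen out. I let go of it, moved the arm clear and handed the job in at about 16 s.

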